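Stow the setting block, then hold the slide press level

TASK

Take the steel setting block that was left standing on the base of the slide press and put it back, upright and fully home, in its own slot in the rack, the one whose pocket it fits closely, and let it go. Then push the press's sprung lever down by its black handle until the lever is level, its pointer between the two pins of the quadrant, never pushing it on past the lower pin, and finish while still holding it there: do not let go. Leave everything else on the bench where it is.

Things in the scene. Friction and masses are not known exactly. Their poses are not given: they have to be found in the camera images.
- block_mid: The setting block to stow: plain steel bar 20 (x) x 28 (y) x 50 (z, tall) mm, 0.22 kg, standing upright on the wide free side of the press base. Origin: centre of its underside; z up.
- holder_mid: Its own holder, fixed: grey plastic block 56 (x) x 70 (y) x 22 (z) mm on the white tray, with one blind rectangular pocket in its top, centred, 23 (x) x 31 (y) mm and 16 mm deep. The block goes in upright with its 28 mm side along the holder's y and then stands 34 mm out of it. Origin: centre of underside.
- slot_floor (a point): Centre of the pocket floor of holder_mid, 6 mm above the holder's underside and 16 mm below its top; axes as the holder.
- holder_large: Wrong holder, empty: same outside, but pocket 23 (x) x 43 (y) mm, for the 40 mm block. The three holders stand in a row with their y axes along the row, 85 mm apart, in any order. Origin: centre of underside.
- holder_small: Wrong holder, already filled by block_small: same outside, pocket 23 x 21 mm. Origin: centre of underside.
- tray: White fixed tray 120 (x) x 340 (y) x 6 mm that carries the holders and the dropper bottle. Origin: centre of underside.
- press: Slide press, fixed: cream base plate 220 (x) x 200 (y) x 18 mm, origin at the centre of its underside. The lever runs along the line y = -50 mm in this frame, from a column at x = +85 mm (128 mm high) towards -x; the handle overhangs the front edge. The block stands on the other (+y) half of the base.
- quadrant (a point): Point midway between the two quadrant pins, 115 mm above the bench. The quadrant is a fixed upright aluminium strip 30 mm wide, beside the lever on its -y side, 100 mm from the hinge; its top is 161 mm above the bench; the pins (5 mm thick, 23 mm apart in height) face the lever, whose thin pointer sweeps past them.
- lever_hinge (a point): Hinge axis of the lever, 115 mm above the bench; axes as the press, the hinge runs along y.
- handle_top (a point): Black flat handle at the free end of the lever, 56 (x, along the lever) x 38 (y) x 14 mm. This point: centre of its top face, 180 mm from the hinge along the lever (and 8 mm above the lever's line); z is the normal of the top face. At rest it lies about 187 mm above the bench, when level 123 mm.
- press_lever (a joint): Angle of the lever, rad. 0 = at rest, handle up by 0.37 rad (21 degrees); it grows as the handle is pushed down; 0.37 = level, pointer midway between the pins. The pins stand for 0.30 (upper) and 0.44 (lower); hard stop at 0.52. A spring drives it back to 0: at the handle about 1 N at the start of travel and 6 N when level.
- block_small: Bystander: steel setting block 20 x 18 x 50 mm standing in holder_small. Origin: centre of underside.
- block_large: Bystander: steel setting block 20 x 40 x 50 mm standing on the bench. Origin: centre of underside.
- dropper: Bystander: amber dropper bottle, 28 mm across, 62 mm high, on one end of the tray. Origin: centre of underside.
- bowl: Bystander: steel bowl 120 mm across, 50 mm high. Origin: centre of underside.
- slide_box: Bystander: open cardboard slide box 90 x 130 x 50 mm. Origin: centre of underside.
- jar: Bystander: small clear jar 44 mm across, 50 mm high, near the robot. Origin: centre of underside.
- eyepiece: Bystander: black eyepiece, an upright cylinder 30 mm across, 45 mm high. Origin: centre of underside.
Not all that is in view belongs to the job. Leave any green look-alike of the block_mid alone.

How it is judged (in metres and radians):
On the way, in this order (a step that is already met when the one before it is completed fails the run):
1. the setting block stands fully home in its own slot, let go (horizontal distance between block_mid and slot_floor below 0.005 m and z of block_mid in the frame of slot_floor between -0.003 and 0.003 m and angle between block_mid's own z axis and vertical below 0.1 rad and angle between the y axis of block_mid and the y axis of holder_mid, either way round below 0.2 rad and contact force between the fingers and block_mid below 0.2 N and linear speed of block_mid below 0.03 m/s), for 0.2 s.
2. the lever is pressed level by the fingers (value of joint press_lever between 0.3 and 0.44 rad and contact force between the fingers and press_lever above 2 N), for 0.2 s.
At the end, for the whole second after the job is handed in: Through the last second the fingers press on the lever's handle (over 2 N) and the lever stands still between the pins (0.30 to 0.44 rad), while the setting block stands, untouched, upright and on the floor of its own slot (within 5 mm sideways, 3 mm in height) (all of step 1 and all of step 2 and velocity of joint press_lever between -0.1 and 0.1 rad/s); the arm keeps its last pose, push and grip.
It fails at once if the lever is pushed past the lower pin (beyond 0.46 rad) (value of joint press_lever above 0.46 rad).
It fails at once if another thing on the bench is moved by more than 30 mm (distance of any of block_small, block_large, dropper, bowl, slide_box, jar, eyepiece from where it was at the start of the episode above 0.03 m).
It also fails if it takes over 54 s, if anything falls off the work surface, if the arm or the gripper's body presses on something with over 40 N, if the wrist force passes 120 N, or if a joint passes its speed limit or range.

ROBOT

A 6-joint arm with a two-finger parallel gripper is mounted at the origin on the work surface. World frame = base frame: x ahead of the robot, y to its left, z up, the work surface at z = 0. Lengths are in mm, angles in rad, forces in N, time in s.
With the tool pointing down it reaches from about 375 to 975 mm from the base axis. Payload 3.8 kg.
Tool frame: the origin (TCP) lies midway between the tips of the shut fingers; the grasp point (between the pads) lies bot.hold_point_z behind it (bot.hold_point_z is the distance from the TCP to the grasp point, in mm); z points along the fingers, y is the line along which they close (so a half turn about z gives the same grasp; the last joint's range is limited). The gripper opens to 88 mm and grips with 3 to 60 N. Pads are 18 mm wide; open, the fingers measure 123 mm over their backs; the gripper's body (75 mm by 187 mm) begins 45 mm behind the grasp point.
Start: joints at [-1.308, 0.264, 1.604, -0, 1.274, -0.037], TCP at [199.342, -644.888, 238.706] pointing down, gripper open.
Joint ranges: [-2.63, 2.63], [-0.94, 2.18], [0.31, 2.57], [-1.31, 4.45], [0, 2.66], [-2.55, 2.55]. Speed limits (rad/s): [2.57, 2.57, 3.14, 3.14, 3.14, 3.14].

INTERFACE

Orientations are given as a unit quaternion [x, y, z, w].
In Python, from plant import bot gives the robot as it stands.
- The arm moves only by the tool play_rows, never from a script. Its arguments are lists of equal length, an entry for each row: "jaw": the opening, from 0 (shut) to 1 (fully open); "slide": the shift along the tool's x, y, z in cm, a list of three; "rotation": the turn, a rotation vector about the tool's x, y, z in degrees, a list of three. In form: {"jaw": [jaw, ...], "slide": [[tx, ty, tz], ...], "rotation": [[ax, ay, az], ...]}. A call has 1 to 20 rows; each row shifts and turns the commanded pose from where the row before left it, along the tool's axes as they then stand; what a row does not reach is not made up. A row lasts 1/8 s, in which the tool goes at most 62.5 mm and 10.7 degrees, less where a joint would pass 70% of its speed; a pose out of reach is approached as far as the arm can. A call with a gripper value outside its range is refused whole. The fingers move at their own pace and stop on an object; "force" is the grip in N (left out, the last holds). Time passes only in rows, so rows that do not move let the fingers close. It gives the time, the measured TCP pose, the force, the opening and the grip force at its end, in the units of the state.
- bot.get_obs(): the state, without advancing time (a new reading comes with each control period).
- bot.snapshot(name): name is "scene" or "top" or "wrist"; returns a dict with "frame" (420x560x3 uint8, red, green, blue), "fx", "fy", "cx", "cy" (pixels), "pose" (4x4, takes a point from camera to world coordinates). Camera axes: x right, y down, z forward; pixel columns grow to the right and rows downward; lengths in mm; the calibration is good to about 2 mm. A picture is of the moment at which its call begins. There is no depth.
- bot.sign_off(): hands the job in; it is judged then, once.
Trained networks look in a picture, given as the dict that the camera call returned (one of the last four; its "shot" number tells which), for a name from the list of things; names that differ only in an ending like _2 or _b are one class to them, and where a whole thing is asked for, a point or a joint stands for the part that bears it (a point fixed in the world has none). Each returns a list of dicts, best first, with "p" (0 to 1); they miss things now and then, are a little off and sometimes report something else, mostly with a low value. They report only what shows in the picture. A call takes as long as a camera call. They do not tell look-alikes from the thing itself.
- bot.trace(target, picture): "mask" (420x560 bool, what is visible of it) and "location" ([column, row] in pixels, amid what is visible of it).
- bot.place_of(target, picture): "location" ([column, row] in pixels: a listed point, or the origin of a listed thing).
The state is a dict: "time": time; "qpos": joint angles; "joint_vel": joint speeds; "joint_efforts": joint torques, N m; "ee_pos": TCP position; "tcp_rot": TCP orientation; "force": force on the tool from outside, world axes, zero at the start; "moment": the same for the moment, N m; "grip_width": finger opening in mm; "grip_force": force on a finger pad.
Only numpy, scipy, OpenCV 4.12 (cv2) and the standard library are available. Lean on these libraries where they do the work, as an engineer would, in place of code of your own. Each camera call takes 0.05 s, during which the arm holds its last target. There are 200 camera calls.

## Working session

There is one attempt and no reset: what is moved stays moved. The work goes in short steps, Python scripts to look and compute and a tool call to move; the robot and the scene stay as the last step left them, time stands still between calls to the robot, and variables do not carry over. Pictures are saved under pics/ and viewed, at most 10 in all, crops included, and the job is handed in when it is done.

Besides the shell and the picture viewer there is one more tool, called after ">>>" as name(argument=value, ...), one argument or row to a line, values as JSON. play_rows: Moves the arm, as the interface text tells. Its arguments: {"type":"object","properties":{"jaw":{"type":"array","items":{"type":"number"}},"slide":{"type":"array","items":{"type":"array","items":{"type":"number"}}},"rotation":{"type":"array","items":{"type":"array","items":{"type":"number"}}},"force":{"type":"number"}},"required":["jaw","slide","rotation"]}

```bash
ls; mkdir -p pics; cat > h.py <<'E'
import numpy as np, cv2
from plant import bot
from scipy.spatial.transform import Rotation as R
def ray(s,px):
    P=np.array(s["pose"]); d=P[:3,:3]@np.array([(px[0]-s["cx"])/s["fx"],(px[1]-s["cy"])/s["fy"],1]); return P[:3,3],d/np.linalg.norm(d)
def onz(s,px,z):
    o,d=ray(s,px); return o+d*(z-o[2])/d[2]
def tri(rs):
    A=sum(np.eye(3)-np.outer(d,d) for o,d in rs); b=sum((np.eye(3)-np.outer(d,d))@o for o,d in rs); return np.linalg.solve(A,b)
def save(s,n): cv2.imwrite("pics/"+n+".png",s["frame"][:,:,::-1])
E
python3 - <<'E'
from h import *
np.set_printoptions(precision=1,suppress=True)
S={n:bot.snapshot(n) for n in("scene","top")}
print(bot.hold_point_z,bot.get_obs())
for n in S: save(S[n],n+"0"); print(n,np.array(S[n]["pose"]),S[n]["fx"])
for t in ["block_mid","holder_mid","slot_floor","holder_large","holder_small","press","quadrant","lever_hinge","handle_top","tray","block_small","block_large","dropper"]:
    for n in S: print(t,n,[(np.round(d["location"],1).tolist(),round(d["p"],2)) for d in bot.place_of(t,S[n])[:3]])
cv2.imwrite("pics/both0.png",np.hstack([cv2.resize(S[n]["frame"][:,:,::-1],(400,300)) for n in S]))
E
```

```text
pics
18.700000000000003 {'time': 0.1, 'qpos': array([-1.3,  0.3,  1.6, -0. ,  1.3, -0. ]), 'joint_vel': array([ 0., -0., -0., -0.,  0.,  0.]), 'joint_efforts': array([  0. , -50.4, -35.8,   0.1,   0. ,  -0. ]), 'ee_pos': array([ 199.2, -644.3,  237.5]), 'tcp_rot': array([ 1. ,  0.1, -0. , -0. ]), 'force': array([-0.4, -0.3, -0.9]), 'moment': array([ 0., -0., -0.]), 'grip_force': 0.0, 'grip_width': 88.31917789923664}
scene [[ -0.8   0.4  -0.4 957.5]
 [  0.6   0.6  -0.6 561.6]
 [ -0.   -0.7  -0.7 764.1]
 [  0.    0.    0.    1. ]] 433.9634652691879
top [[   0.    -1.     0.1  419.2]
 [  -1.    -0.    -0.    45.9]
 [   0.    -0.1   -1.  1462.1]
 [   0.     0.     0.     1. ]] 544.5805392242614
block_mid scene [([238.1, 188.7], 0.77), ([277.5, 224.6], 0.53), ([301.0, 390.4], 0.39)]
block_mid top [([296.6, 244.4], 0.67), ([351.9, 231.1], 0.65)]
holder_mid scene [([341.4, 262.5], 0.58), ([242.3, 290.5], 0.46), ([213.4, 133.0], 0.24)]
holder_mid top [([232.0, 256.9], 0.75), ([350.1, 234.8], 0.46)]
slot_floor scene [([341.3, 259.2], 0.79)]
slot_floor top [([348.8, 234.1], 0.62), ([231.5, 256
[... 354 characters left out ...]
adrant scene [([212.2, 137.1], 0.59)]
quadrant top [([407.9, 229.5], 0.61), ([135.7, 249.4], 0.52)]
lever_hinge scene [([421.8, 348.9], 0.66), ([184.6, 160.7], 0.61), ([241.5, 291.9], 0.15)]
lever_hinge top [([393.4, 195.9], 0.66)]
handle_top scene []
handle_top top [([404.5, 256.6], 0.63), ([193.9, 252.7], 0.51)]
tray scene [([366.4, 298.2], 0.58)]
tray top [([189.5, 254.0], 0.97)]
block_small scene [([386.8, 323.1], 0.46)]
block_small top [([168.8, 246.1], 0.43)]
block_large scene [([242.9, 289.8], 0.71), ([361.8, 293.3], 0.49)]
block_large top [([256.8, 178.7], 0.45)]
dropper scene [([422.5, 348.6], 0.93), ([388.0, 323.7], 0.7)]
dropper top [([351.3, 234.1], 0.45), ([137.2, 247.9], 0.39)]
```

View pics/scene0.png

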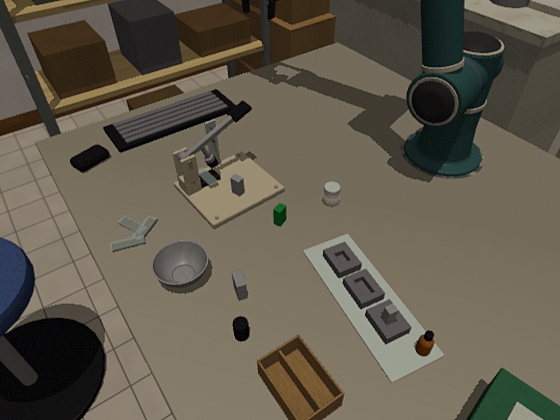

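View pics/top0.png

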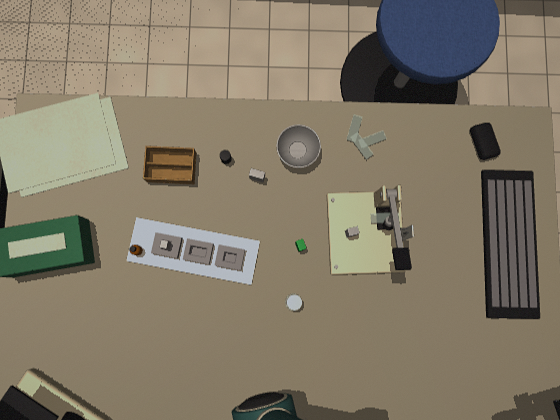

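Scene: grey block stands on the press base at (238,184), with the green look-alike at (280,214). Holders are at (342,259), (364,288) and (388,322). In the top view the pocket at (231,257) looks shorter than the one at (199,251), so that is the likely holder_mid. The handle is at about (402,258) top and (241,109) scene.

```bash
python3 - <<'E'
from h import *
np.set_printoptions(precision=1,suppress=True)
S={n:bot.snapshot(n) for n in("scene","top")}
for nm,z,ps,pt in [("block",18,(238,190),(351.9,231.1)),("holder_mid",22,(341.3,261),(231.5,256.5)),("hl",22,(364,290),(199.3,250.4)),("hs",22,(388.4,322),(166,245.6)),("hinge",115,(184.6,160.7),(393.4,195.9)),("handle",187,(241,107),(402,256.6)),("quadr",115,(212.2,137.1),(407.9,229.5))]:
    print(nm,tri([ray(S["scene"],ps),ray(S["top"],pt)]),onz(S["scene"],ps,z),onz(S["top"],pt,z))
o=bot.get_obs(); print(R.from_quat(o["tcp_rot"]).as_matrix())
w=bot.snapshot("wrist"); P=np.array(w["pose"]); print(P,w["fx"])
T=np.eye(4);T[:3,:3]=R.from_quat(o["tcp_rot"]).as_matrix();T[:3,3]=o["ee_pos"]
print(np.linalg.inv(T)@P)
save(w,"w0")
for c in [(327,193),(389,191),(402,275),(330,275)]: print(onz(S["top"],c,18))
E
```

```text
block [ 576.9 -181.8   22.2] [ 572.6 -183.6   18. ] [ 579.8 -184.3   18. ]
holder_mid [503.8 137.7   5.1] [511.9 149.2  22. ] [504.8 134.6  22. ]
hl [517.7 224.4   7.3] [523.8 233.5  22. ] [519.  219.9  22. ]
hs [530.2 310.7  10. ] [536.5 315.2  22. ] [529.7 308.   22. ]
hinge [ 664.  -278.3   94.9] [ 672.6 -252.9  115. ] [ 660.6 -273.7  115. ]
handle [ 499.8 -271.4  192.9] [ 492.5 -276.5  187. ] [ 503.5 -275.4  187. ]
quadr [ 572.6 -307.   112.8] [ 570.8 -300.2  115. ] [ 576.2 -309.3  115. ]
[[ 1.   0.3 -0. ]
 [ 0.3 -1.   0. ]
 [-0.  -0.  -1. ]]
[[   0.3   -0.9   -0.3  268. ]
 [  -1.    -0.3   -0.1 -623.2]
 [  -0.     0.3   -1.   384.3]
 [   0.     0.     0.     1. ]] 301.21761939267776
[[  -0.    -1.    -0.3   72.1]
 [   1.    -0.    -0.    -0.5]
 [   0.    -0.3    1.  -145.6]
 [   0.     0.     0.     1. ]]
[ 681.6 -116.9   18. ]
[ 691.2 -285.    18. ]
[ 466.  -317.4   18. ]
[ 461.9 -126.4   18. ]
```

```bash
cat >> h.py <<'E'
def go(p,yaw=None):
    "tool-frame slide (cm) from the present pose to TCP p; also turn (deg) about tool z to bring the tool's x to yaw (deg), tool down; slide first then turn"
    o=bot.get_obs(); r=R.from_quat(o["tcp_rot"]); M=r.as_matrix()
    print("t",round(o["time"],2),"pos",np.round(o["ee_pos"],1),"yaw",round(np.degrees(np.arctan2(M[1,0],M[0,0])),2),"tilt",np.round(M[:2,2],4))
    print("slide cm",np.round(M.T@(np.array(p)-o["ee_pos"])/10,2))
    if yaw is not None:
        c,s=np.cos(np.radians(yaw)),np.sin(np.radians(yaw)); W=np.array([[c,s,0],[s,-c,0],[0,0,-1]])
        print("rotvec deg",np.round(np.degrees(R.from_matrix(M.T@W).as_rotvec()),2))
E
python3 -c "
from h import *
go([577,-182,260],0)"
```

```text
t 1.55 pos [ 199.3 -644.9  238.7] yaw 17.17 tilt [0. 0.]
slide cm [ 49.75 -33.07  -2.13]
rotvec deg [-0.   -0.   17.17]
```

>>> play_rows(
  jaw=[1, 1, 1, 1, 1, 1, 1, 1, 1, 1, 1, 1, 1, 1, 1, 1, 1],
  slide=[
    [0, 0, -5],
    [2, -1.3, -1],
    [3.5, -2.3, 0],
    [4.2, -2.8, 0],
    [4.5, -3, 0],
    [4.5, -3, 0],
    [4.5, -3, 0],
    [4.5, -3, 0],
    [4.5, -3, 0],
    [4.5, -3, 0],
    [4.5, -3, 0],
    [4.5, -3, 0],
    [4, -2.7, 2],
    [0, 0, 2],
    [0, 0, 0],
    [0, 0, 0],
    [0, 0, 0],
  ],
  rotation=[
    [0, 0, 0],
    [0, 0, 0],
    [0, 0, 0],
    [0, 0, 0],
    [0, 0, 0],
    [0, 0, 0],
    [0, 0, 0],
    [0, 0, 0],
    [0, 0, 0],
    [0, 0, 0],
    [0, 0, 0],
    [0, 0, 0],
    [0, 0, 0],
    [0, 0, 8.6],
    [0, 0, 8.6],
    [0, 0, 0],
    [0, 0, 0],
  ],
)

```text
time: 3.68
ee_pos: [576.4, -181.6, 258.9]
tcp_rot: [1.0, 0.001, 0.0, 0.0]
force: [-0.3, 0.1, -0.9]
grip_width: 88.0
grip_force: 0.0
```

```bash
python3 - <<'E'
from h import *
np.set_printoptions(precision=1,suppress=True)
go([577,-182,260],0)
w=bot.snapshot("wrist"); save(w,"w1")
for t in ["block_mid","handle_top","lever_hinge","quadrant","press"]:
    print(t,[(np.round(d["location"],1).tolist(),round(d["p"],2)) for d in bot.place_of(t,w)[:3]])
for d in bot.trace("block_mid",w)[:2]:
    print(d["p"],d["location"]); m=d["mask"].astype(np.uint8); print(m.sum(),cv2.minAreaRect(cv2.findNonZero(m)))
E
```

```text
t 3.67 pos [ 576.4 -181.6  258.9] yaw 0.13 tilt [ 0. -0.]
slide cm [ 0.1  0.  -0.1]
rotvec deg [ 0.  -0.   0.1]
block_mid [([178.6, 200.5], 0.95), ([276.3, 176.7], 0.57)]
handle_top []
lever_hinge [([374.2, 92.0], 0.64)]
quadrant [([402.1, 200.8], 0.92)]
press [([308.7, 170.1], 0.81)]
0.85 [173.3, 202.8]
710 ((174.8000030517578, 205.1000213623047), (25.938386917114258, 29.96331024169922), 63.43495178222656)
0.66 [278.1, 180.2]
554 ((276.7621765136719, 180.22703552246094), (22.93869972229004, 25.732515335083008), 72.89727020263672)
```

View pics/w1.png

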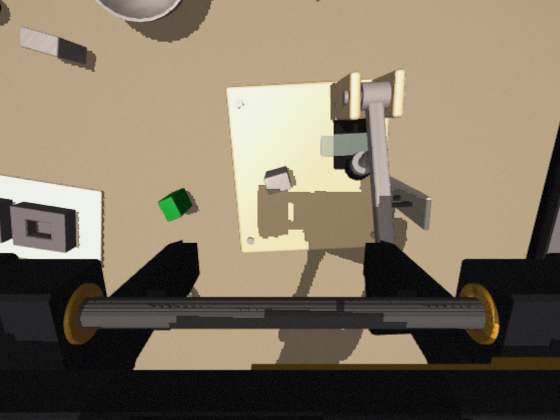

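Wrist view: block top is at (276,177) on the cream base, and the lever runs along column ~378 with the quadrant at (410,203). The holder with the near pocket is at (42,227), and the green decoy at (175,205). The gripper's wide body must not lie along y here because the lever is beside it. I'll zoom on the block and the holder.

```bash
python3 - <<'E'
from h import *
f=cv2.imread("pics/w1.png")
a=cv2.resize(f[150:210,245:315],None,fx=5,fy=5,interpolation=cv2.INTER_CUBIC)
b=cv2.resize(f[190:250,0:70],None,fx=5,fy=5,interpolation=cv2.INTER_CUBIC)
cv2.imwrite("pics/c1.png",cv2.convertScaleAbs(np.hstack([a,b]),alpha=1.1))
E
```

```text
(no output)
```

View pics/c1.png

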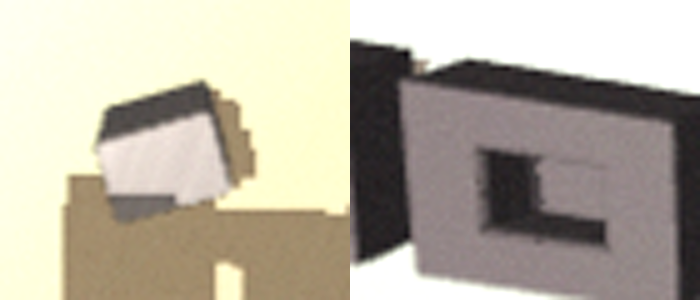

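```bash
python3 - <<'E'
from h import *
np.set_printoptions(precision=1,suppress=True)
w=bot.snapshot("wrist"); print(bot.get_obs()["qpos"])
C=[onz(w,p,68)[:2] for p in [(264.6,178.6),(286.6,172.4),(291,188),(267.5,192.5)]]
print(C,np.mean(C,0),cv2.minAreaRect(np.float32(C)))
H=[onz(w,p,28)[:2] for p in [(25.4,219.4),(51.4,222.6),(51.4,239),(26,237)]]
print(H,np.mean(H,0),cv2.minAreaRect(np.float32(H)))
# holder outer top corners
H=[onz(w,p,28)[:2] for p in [(10,206),(65,214.6),(67,251),(13,244.5)]]
print(H,np.mean(H,0),cv2.minAreaRect(np.float32(H)))
E
```

```text
[-0.3  0.1  1.7  0.   1.3  1.2]
[array([ 582.5, -162.9]), array([ 589.5, -187.8]), array([ 571.5, -192.9]), array([ 566.2, -166. ])] [ 577.4 -177.4] ((576.79248046875, -177.21365356445312), (18.72472381591797, 27.368473052978516), 15.850619316101074)
[array([520.2, 155.8]), array([515.7, 122.4]), array([492.4, 127.4]), array([495.3, 160.8])] [505.9 141.6] ((505.5262451171875, 141.6212615966797), (35.37561798095703, 25.382652282714844), 82.33096313476562)
[array([538.7, 171.5]), array([526.9, 102.2]), array([474.8, 109.8]), array([484.4, 181. ])] [506.2 141.1] ((505.5421447753906, 141.00302124023438), (71.75480651855469, 55.06039810180664), 80.32532501220703)
```

>>> play_rows(
  jaw=[1, 1, 1, 1, 1, 1, 1, 1, 1, 1, 1, 1, 1],
  slide=[
    [0, 0, 0],
    [0, 0, 0],
    [0, 0, 0],
    [0, 0, 0],
    [0, 0, 0],
    [0, 0, 0],
    [0, 0, 0],
    [0, 0, 0],
    [0, 0, 0],
    [0, 0, 0],
    [0, 0, 4],
    [0, 0, 4],
    [0, 0, 0],
  ],
  rotation=[
    [0, 0, -10.5],
    [0, 0, -10.5],
    [0, 0, -10.5],
    [0, 0, -10.5],
    [0, 0, -10.5],
    [0, 0, -10.5],
    [0, 0, -10.5],
    [0, 0, -10.5],
    [0, 0, -10.5],
    [0, 0, -10.5],
    [0, 0, -0.5],
    [0, 0, 0],
    [0, 0, 0],
  ],
)

```text
time: 5.7
ee_pos: [573.6, -180.9, 174.8]
tcp_rot: [0.605, 0.796, -0.001, -0.004]
force: [0.1, -0.2, -0.3]
grip_width: 88.1
grip_force: 0.0
```

```bash
python3 - <<'E'
from h import *
np.set_printoptions(precision=1,suppress=True)
go([577,-177.5,39],105.5)
w=bot.snapshot("wrist"); save(w,"w2")
for t in ["block_mid","handle_top"]:
    print(t,[(np.round(d["location"],1).tolist(),round(d["p"],2),onz(w,d["location"],18 if t[0]=="b" else 187)) for d in bot.place_of(t,w)[:3]])
f=w["frame"][:,:,::-1]
d=bot.trace("block_mid",w)[0]; x,y=map(int,d["location"]); print(d["p"],x,y)
x0,y0=max(x-50,0),max(y-35,0); print(x0,y0)
c=cv2.resize(f[y0:y0+70,x0:x0+100],None,fx=5,fy=5,interpolation=cv2.INTER_CUBIC); cv2.imwrite("pics/c2.png",np.vstack([c]))
E
```

```text
t 5.7 pos [ 573.6 -180.9  174.8] yaw 105.48 tilt [-0.  0.]
slide cm [ 0.2  0.5 13.6]
rotvec deg [-0.4 -0.3 -0. ]
block_mid [([284.4, 44.0], 0.98, array([539.6, -47.9,  18. ])), ([287.2, 189.7], 0.55, array([ 578.8, -177.4,   18. ]))]
handle_top []
0.94 284 37
234 2
```

View pics/c2.png

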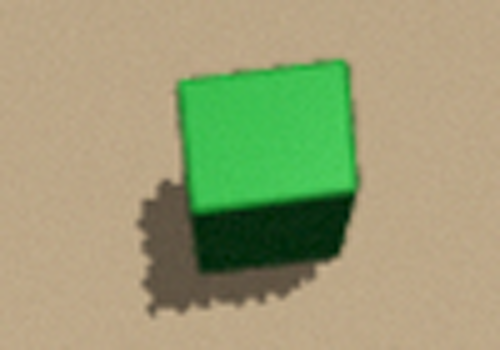

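That crop shows the green decoy at (286,30), so the top hit was wrong. The real block is at about (287,190).

```bash
python3 - <<'E'
import cv2
f=cv2.imread("pics/w2.png"); cv2.imwrite("pics/c3.png",cv2.resize(f[140:230,235:345],None,fx=6,fy=6,interpolation=cv2.INTER_CUBIC))
E
```

```text
(no output)
```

View pics/c3.png

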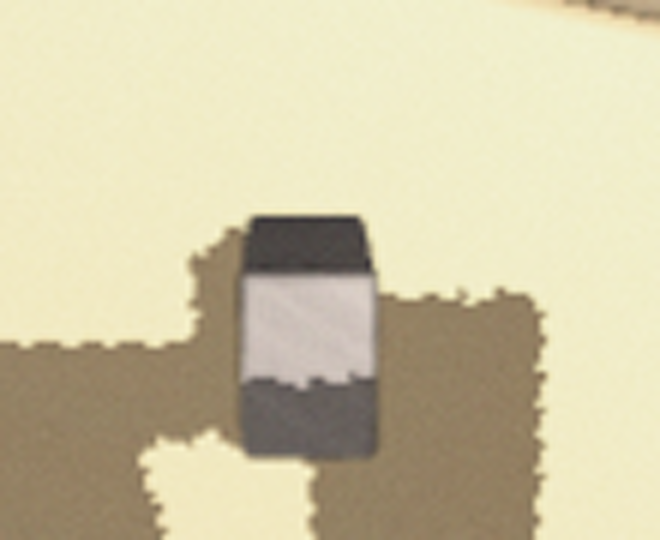

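The block sits square to the image, so the yaw is right. Its top face spans columns 275.2–297.8 and rows 185.5–216.3, centre (286.5,200.9).

```bash
python3 - <<'E'
from h import *
np.set_printoptions(precision=1,suppress=True)
w=bot.snapshot("wrist")
C=np.array([onz(w,p,68)[:2] for p in [(275.2,185.5),(297.8,185.5),(297.8,216.3),(275.2,216.3)]])
print(C.mean(0),np.linalg.norm(C[0]-C[1]),np.linalg.norm(C[1]-C[2]))
# view-1 camera from tool pose then
P=np.array(w["pose"]);o=bot.get_obs();T=np.eye(4);T[:3,:3]=R.from_quat(o["tcp_rot"]).as_matrix();T[:3,3]=o["ee_pos"]
T1=np.eye(4);T1[:3,:3]=R.from_quat([1,.001,0,0]).as_matrix();T1[:3,3]=[576.4,-181.6,258.9]
w1=dict(w);w1["pose"]=T1@np.linalg.inv(T)@P
print(tri([ray(w,(286.5,200.9)),ray(w1,(277.5,182.9))]))
p=C.mean(0); go([p[0],p[1],39],105.5)
E
```

```text
[ 583.3 -180.1] 19.830174711517408 28.463745275726065
[ 581.2 -177.4   81. ]
t 5.95 pos [ 577.9 -182.4  181.3] yaw 105.48 tilt [ 0. -0.]
slide cm [ 0.1  0.5 14.2]
rotvec deg [ 0.2  0.1 -0. ]
```

```bash
python3 - <<'E'
from h import *
np.set_printoptions(precision=1,suppress=True)
o=bot.get_obs();w=bot.snapshot("wrist");save(w,"w3")
print(o["ee_pos"],bot.get_obs()["ee_pos"])
f=w["frame"][175:225,265:315].astype(float); 
g=w["frame"].astype(int)
# block pixels are neutral (R-B small) against cream/brown
sat=g[:,:,0]-g[:,:,2]
print(sat[200,265:310]); print(sat[165:230,286]); print(g[165:230,286,1])
E
```

```text
[ 577.9 -182.4  181.3] [ 577.8 -182.4  181.1]
[45 51 48 49 37 19 15 22 19 17 14 11 17 20 17 19 17 19 19 14 16 19 21 19
 21 18 19 40 50 47 48 49 48 49 48 50 49 46 49 51 49 47 49 47 50]
[38 39 39 39 38 48 20  6  9 10  9 10  7 10  6 12 19 19 20 22 19 21 18 18
 19 22 22 19 18 21 19 18 17 19 18 19 10 11 12 10 11 10 12 11 14 31 50 47
 49 47 50 47 47 49 49 51 49 49 46 47 48 49 46 50 48]
[238 239 237 237 239 222 101  71  74  73  77  76  74  75  70 111 191 211
 207 201 204 198 196 195 194 199 199 200 196 196 194 195 196 197 200 174
  95  95  98  92  94  91  94  98 100 106 128 127 131 130 128 132 128 130
 131 130 130 129 131 128 130 127 125 129 128]
```

```bash
python3 - <<'E'
from h import *
np.set_printoptions(precision=1,suppress=True)
w=bot.snapshot("wrist")
P=np.array(w["pose"]);o=bot.get_obs();T=np.eye(4);T[:3,:3]=R.from_quat(o["tcp_rot"]).as_matrix();T[:3,3]=o["ee_pos"]
T1=np.eye(4);T1[:3,:3]=R.from_quat([1,.001,0,0]).as_matrix();T1[:3,3]=[576.4,-181.6,258.9]
w1=dict(w);w1["pose"]=T1@np.linalg.inv(T)@P
print(onz(w,(280.7,195.2),68),tri([ray(w,(280.7,195.2)),ray(w1,(277.5,182.9))]))
p=onz(w,(280.7,195.2),68); go([p[0],p[1],39],105.5)
E
```

```text
[ 576.8 -176.2   68. ] [ 576.7 -178.    62.9]
t 6.05 pos [ 577.6 -182.3  180.8] yaw 105.48 tilt [ 0. -0.]
slide cm [ 0.6  0.1 14.2]
rotvec deg [ 0.2  0.1 -0. ]
```

>>> play_rows(
  jaw=[0.7, 0.7, 0.7, 0.7, 0.7, 0.7, 0.7, 0.7, 0.2, 0, 0, 0, 0, 0],
  slide=[
    [0.6, 0.1, 2],
    [0, 0, 3],
    [0, 0, 3],
    [0, 0, 3],
    [0, 0, 2],
    [0, 0, 0.9],
    [0, 0, 0],
    [0, 0, 0],
    [0, 0, 0],
    [0, 0, 0],
    [0, 0, 0],
    [0, 0, 0],
    [0, 0, 0],
    [0, 0, 0],
  ],
  rotation=[
    [0, 0, 0],
    [0, 0, 0],
    [0, 0, 0],
    [0, 0, 0],
    [0, 0, 0],
    [0, 0, 0],
    [0, 0, 0],
    [0, 0, 0],
    [0, 0, 0],
    [0, 0, 0],
    [0, 0, 0],
    [0, 0, 0],
    [0, 0, 0],
    [0, 0, 0],
  ],
  force=25,
)

```text
time: 7.8
ee_pos: [575.8, -175.8, 39.7]
tcp_rot: [0.605, 0.796, 0.0, 0.0]
force: [-0.4, -0.3, 1.4]
grip_width: 19.6
grip_force: 25.0
```

```bash
python3 - <<'E'
from h import *
go([506,141.3,160],80.8)
E
```

```text
t 7.8 pos [ 575.8 -175.8   39.7] yaw 105.48 tilt [ 0.0001 -0.    ]
slide cm [ 32.43   1.73 -12.03]
rotvec deg [1.000e-02 0.000e+00 2.468e+01]
```

Gripped at 19.6 mm with 25 N. I'll lift it and take a look at the holder from short of it.

>>> play_rows(
  jaw=[0, 0, 0, 0, 0, 0, 0, 0, 0, 0, 0, 0, 0, 0, 0, 0, 0],
  slide=[
    [0, 0, -1.5],
    [0, 0, -3],
    [0, 0, -4],
    [0, 0, -4],
    [2, 0, 0],
    [3.5, 0, 0],
    [4.5, 0, 0],
    [4.6, -0.4, 0],
    [4, 0, 0],
    [3.5, 0, 0],
    [2.5, 0, 0],
    [0, 0, 0],
    [0, 0, 0],
    [0, 0, 0],
    [0, 0, 0],
    [0, 0, 0],
    [0, 0, 0],
  ],
  rotation=[
    [0, 0, 0],
    [0, 0, 0],
    [0, 0, 0],
    [0, 0, 0],
    [0, 0, 0],
    [0, 0, 0],
    [0, 0, 0],
    [0, 0, 0],
    [0, 0, 0],
    [0, 0, 8.3],
    [0, 0, 8.2],
    [0, 0, 8.2],
    [0, 0, 0],
    [0, 0, 0],
    [0, 0, 0],
    [0, 0, 0],
    [0, 0, 0],
  ],
)

```text
time: 9.93
ee_pos: [509.9, 60.7, 164.7]
tcp_rot: [0.762, 0.648, 0.0, 0.0]
force: [-0.1, -1.0, -1.9]
grip_width: 20.0
grip_force: 25.0
```

```bash
python3 - <<'E'
from h import *
np.set_printoptions(precision=1,suppress=True)
go([506,141.3,160],80.8)
o=bot.get_obs(); w=bot.snapshot("wrist"); save(w,"w4"); print(o["grip_width"],bot.get_obs()["ee_pos"])
for t in ["slot_floor","holder_mid","holder_large","holder_small"]:
    print(t,[(np.round(d["location"],1).tolist(),round(d["p"],2)) for d in bot.place_of(t,w)[:3]])
E
```

```text
t 9.93 pos [509.9  60.7 164.7] yaw 80.77 tilt [0. 0.]
slide cm [ 7.9 -1.7  0.5]
rotvec deg [ 0. -0. -0.]
20.028613809926643 [509.9  60.7 164.7]
slot_floor [([257.8, 108.3], 0.82)]
holder_mid [([259.2, 111.1], 0.64)]
holder_large []
holder_small []
```

View pics/w4.png

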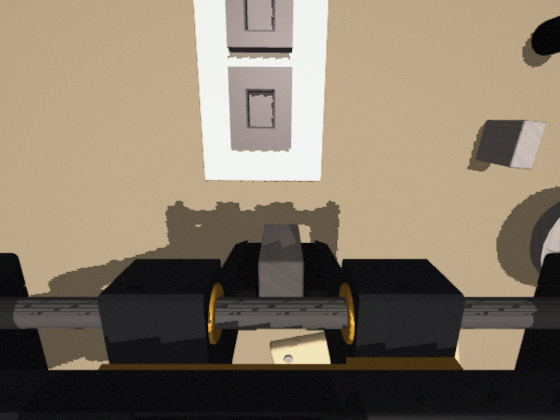

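The target holder's pocket spans about columns 247–275 and rows 89–129. The held block shows at (281,225–295). One zoom of both for exact edges.

```bash
python3 - <<'E'
import cv2,numpy as np
f=cv2.imread("pics/w4.png")
a=cv2.resize(f[60:160,220:300],None,fx=5,fy=5,interpolation=cv2.INTER_CUBIC)
b=cv2.resize(f[210:310,245:317],None,fx=5,fy=5,interpolation=cv2.INTER_CUBIC)
cv2.imwrite("pics/c4.png",np.hstack([a,cv2.convertScaleAbs(b,alpha=1.5)]))
E
```

```text
(no output)
```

View pics/c4.png

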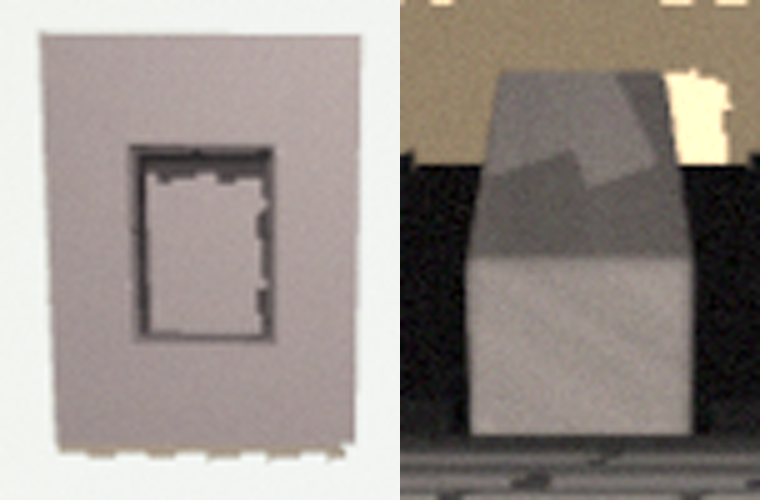

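```bash
python3 - <<'E'
from h import *
np.set_printoptions(precision=1,suppress=True)
w=bot.snapshot("wrist");o=bot.get_obs(); M=R.from_quat(o["tcp_rot"]).as_matrix(); t=lambda p:M.T@(p-o["ee_pos"])
zb=o["ee_pos"][2]-21.7; print(o["ee_pos"])
for nm,z,ps in [("pocket",28,[(245.6,89.2),(274.8,89.2),(275.2,128.4),(246.8,128.4)]),("holder",28,[(228,67),(292.2,67),(290.8,148.6),(231.2,149)]),("blk top front",zb+50,[(259,261.6),(303.4,261.6)]),("blk top back",zb+50,[(303,297),(259.5,297)]),("blk bot front",zb,[(265.6,224.4),(298,224.4)])]:
    C=np.array([t(onz(w,p,z)) for p in ps]); print(nm,C.tolist() if 0 else C[:,:2].round(1).tolist(),C.mean(0))
    if len(C)==4: d=(C[0]+C[1]-C[2]-C[3]); print("  long-axis ang deg",np.degrees(np.arctan2(d[1],d[0])), "size",np.linalg.norm(C[0]-C[1]),np.linalg.norm(C[1]-C[2]),"world",o["ee_pos"]+M@C.mean(0))
E
```

```text
[509.8  60.9 164.7]
pocket [[96.6, -30.7], [96.6, -5.0], [63.2, -4.9], [63.2, -30.7]] [ 79.9 -17.8 136.7]
  long-axis ang deg -0.1299121345520862 size 25.63212689985845 33.36228580059673 world [505.1 142.6  28. ]
holder [[114.5, -45.2], [114.5, 10.1], [45.1, 9.5], [44.7, -45.7]] [ 79.7 -17.9 136.7]
  long-axis ang deg 0.4419470169095021 size 55.294913297546856 69.39755385861432 world [505.  142.4  28. ]
blk top front [[13.2, -9.2], [13.1, 9.8]] [ 13.2   0.3 -28.3]
blk top back [[-4.2, 10.0], [-4.2, -9.3]] [ -4.2   0.3 -28.3]
blk bot front [[12.1, -8.8], [12.1, 10.3]] [12.1  0.8 21.7]
```

>>> play_rows(
  jaw=[0, 0, 0, 0, 0, 0, 0, 0, 0, 0, 0, 0],
  slide=[
    [2, -0.5, 0],
    [3, -0.7, 0],
    [2.3, -0.5, 0],
    [0.8, -0.14, 2],
    [0, 0, 4],
    [0, 0, 3],
    [0, 0, 1.5],
    [0, 0, 0.5],
    [0, 0, 0],
    [0, 0, 0.4],
    [0, 0, 0.3],
    [0, 0, 0],
  ],
  rotation=[
    [0, 0, 0],
    [0, 0, 0],
    [0, 0, 0],
    [0, 0, 0],
    [0, 0, 0],
    [0, 0, 0],
    [0, 0, 0],
    [0, 0, 0],
    [0, 0, 0],
    [0, 0, 0],
    [0, 0, 0],
    [0, 0, 0],
  ],
)

```text
time: 11.72
ee_pos: [504.6, 143.8, 47.8]
tcp_rot: [0.762, 0.648, 0.0, 0.0]
force: [0.0, -0.1, -2.3]
grip_width: 20.0
grip_force: 25.0
```

>>> play_rows(
  jaw=[0, 0, 0, 0, 0],
  slide=[
    [0, 0, 0.3],
    [0, 0, 0.3],
    [0, 0, 0],
    [0, 0, 0],
    [0, 0, 0],
  ],
  rotation=[
    [0, 0, 0],
    [0, 0, 0],
    [0, 0, 0],
    [0, 0, 0],
    [0, 0, 0],
  ],
)

```text
time: 12.35
ee_pos: [504.7, 143.8, 41.8]
tcp_rot: [0.762, 0.648, 0.0, 0.0]
force: [-0.7, -0.6, -2.1]
grip_width: 19.6
grip_force: 25.0
```

>>> play_rows(
  jaw=[0, 0, 0, 0, 0, 0],
  slide=[
    [0, 0, 0.3],
    [0, 0, 0.3],
    [0, 0, 0.15],
    [0, 0, 0.05],
    [0, 0, 0],
    [0, 0, 0],
  ],
  rotation=[
    [0, 0, 0],
    [0, 0, 0],
    [0, 0, 0],
    [0, 0, 0],
    [0, 0, 0],
    [0, 0, 0],
  ],
)

```text
time: 13.1
ee_pos: [504.6, 143.8, 33.8]
tcp_rot: [0.762, 0.648, -0.0, -0.0]
force: [-2.0, 0.5, 0.1]
grip_width: 19.7
grip_force: 25.0
```

The floor now carries the weight. Releasing and retreating.

>>> play_rows(
  jaw=[0.3, 0.4, 0.5, 0.5, 0.5, 0.5, 0.5, 0.5, 0.5, 0.5],
  slide=[
    [0, 0, 0],
    [0, 0, 0],
    [0, 0, 0],
    [0, 0, -1],
    [0, 0, -3],
    [0, 0, -4],
    [0, 0, -5],
    [-3, 0, -4],
    [-4, 0, 0],
    [-1, 0, 0],
  ],
  rotation=[
    [0, 0, 0],
    [0, 0, 0],
    [0, 0, 0],
    [0, 0, 0],
    [0, 0, 0],
    [0, 0, 0],
    [0, 0, 0],
    [0, 0, 0],
    [0, 0, 0],
    [0, 0, 0],
  ],
)

```text
time: 14.35
ee_pos: [492.0, 63.5, 205.2]
tcp_rot: [0.762, 0.647, 0.001, 0.001]
force: [0.3, -0.4, -0.4]
grip_width: 44.0
grip_force: 0.0
```

>>> play_rows(
  jaw=[0.5, 0.5, 0.5],
  slide=[
    [0, 0, 0],
    [0, 0, 0],
    [0, 0, 0],
  ],
  rotation=[
    [0, 0, 0],
    [0, 0, 0],
    [0, 0, 0],
  ],
)

```text
time: 14.72
ee_pos: [491.7, 65.6, 203.2]
tcp_rot: [0.761, 0.648, -0.0, -0.0]
force: [0.7, -1.1, -0.0]
grip_width: 43.9
grip_force: 0.0
```

```bash
python3 - <<'E'
from h import *
w=bot.snapshot("wrist"); s=bot.snapshot("scene"); print(bot.get_obs()["ee_pos"])
a=cv2.resize(w["frame"][40:260,180:360],None,fx=2,fy=2,interpolation=cv2.INTER_CUBIC)
b=cv2.resize(s["frame"][210:320,290:410],None,fx=4,fy=4,interpolation=cv2.INTER_CUBIC)
out=np.zeros((440,800,3),np.uint8); out[:,:360]=a; out[:,360:]=b[:,:440]
cv2.imwrite("pics/c5.png",out[:,:,::-1])
h=s["frame"][80:240,150:310]; np.save("s_lever.npy",h); cv2.imwrite("pics/lev.png",cv2.resize(h,None,fx=3,fy=3,interpolation=cv2.INTER_CUBIC)[:,:,::-1])
E
```

```text
[491.77030359  65.496363   203.29110208]
```

View pics/c5.png

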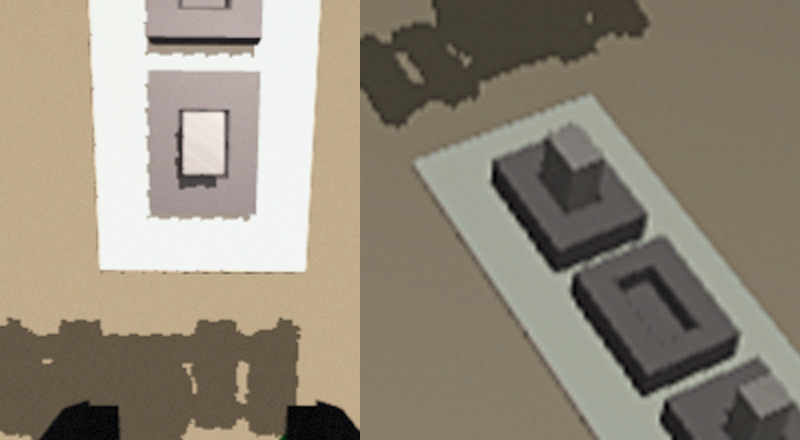

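Left: the block sits in the pocket with an even rim. Right: it stands upright in the nearest holder, and the empty neighbour has the longer pocket, so this is the right slot. Next, the lever.

```bash
python3 - <<'E'
from h import *
go([490,-305,260],92)
E
```

```text
t 14.82 pos [491.8  65.5 203.3] yaw 80.83 tilt [-0.0008  0.0001]
slide cm [-36.6    5.72  -5.67]
rotvec deg [ -0.05  -0.   -11.17]
```

>>> play_rows(
  jaw=[0.3, 0, 0, 0, 0, 0, 0, 0, 0, 0, 0, 0, 0, 0, 0, 0],
  slide=[
    [0, 0, -2.5],
    [-1.5, 0.2, -3.2],
    [-3, 0.5, 0],
    [-4, 0.6, 0],
    [-4.5, 0.7, 0],
    [-4.5, 0.7, 0],
    [-4.5, 0.7, 0],
    [-4.5, 0.7, 0],
    [-4, 0.7, 0],
    [-3, 0.5, 0],
    [-2, 0.3, 0],
    [-1.1, 0.12, 0],
    [0, 0, 0],
    [0, 0, 0],
    [0, 0, 0],
    [0, 0, 0],
  ],
  rotation=[
    [0, 0, 0],
    [0, 0, 0],
    [0, 0, 0],
    [0, 0, 0],
    [0, 0, 0],
    [0, 0, 0],
    [0, 0, 0],
    [0, 0, 0],
    [0, 0, 0],
    [0, 0, 0],
    [0, 0, 0],
    [0, 0, 0],
    [0, 0, -5.6],
    [0, 0, -5.6],
    [0, 0, 0],
    [0, 0, 0],
  ],
)

```text
time: 16.82
ee_pos: [489.7, -305.1, 260.7]
tcp_rot: [0.695, 0.719, 0.0, -0.0]
force: [-0.2, 0.5, -0.2]
grip_width: 0.3
grip_force: 0.0
```

```bash
python3 - <<'E'
from h import *
np.set_printoptions(precision=1,suppress=True)
go([485,-270,200],92)
w=bot.snapshot("wrist");s=bot.snapshot("scene");save(w,"w6")
for n,q in (("w",w),("s",s)):
  for t in ["handle_top","lever_hinge","quadrant"]:
    print(n,t,[(np.round(d["location"],1).tolist(),round(d["p"],2),onz(q,d["location"],187 if t[0:2]=="ha" else 115)) for d in bot.place_of(t,q)[:2]])
  for d in bot.trace("handle_top",q)[:1]: print(n,"lever mask",d["p"],d["location"],cv2.boundingRect(d["mask"].astype(np.uint8)))
f=w["frame"].astype(int).sum(2); 
E
```

```text
t 16.82 pos [ 489.7 -305.1  260.7] yaw 91.92 tilt [-0.  0.]
slide cm [ 3.5 -0.4  6.1]
rotvec deg [ 0.  -0.  -0.1]
w handle_top [([303.3, 174.2], 0.85, array([ 505.5, -272. ,  187. ]))]
w lever_hinge [([469.1, 154.7], 0.57, array([ 669.6, -260.7,  115. ]))]
w quadrant [([361.1, 192.1], 0.79, array([ 569.8, -300.9,  115. ]))]
w lever mask 0.85 [335.5, 164.8] (259, 141, 225, 63)
s handle_top [([385.8, 323.1], 0.7, array([634.6, 369. , 187. ])), ([236.2, 110.9], 0.63, array([ 511.6, -268. ,  187. ]))]
s lever_hinge [([184.6, 157.9], 0.92, array([ 667.6, -262.9,  115. ]))]
s quadrant [([212.4, 137.0], 0.82, array([ 570.2, -300.3,  115. ])), ([386.9, 321.8], 0.63, array([591. , 344.3, 115. ]))]
s lever mask 0.89 [213.1, 132.1] (177, 100, 75, 68)
```

View pics/w6.png

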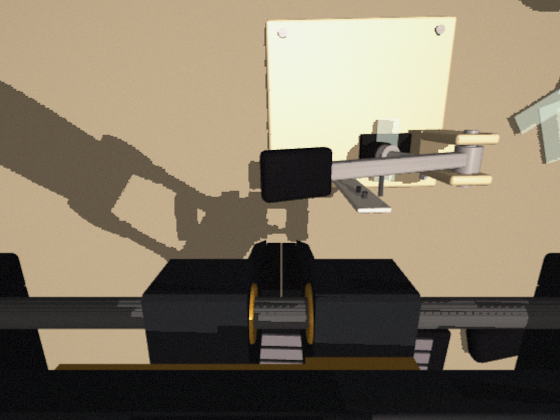

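The wrist view shows the handle top at (296,174), spanning columns 261–332, with the lever running right to the hinge at (469,157) and the quadrant at (365,192). When level, the handle centre should lie near (488,-271). I'll press there with shut fingers, first down to about z=131.

>>> play_rows(
  jaw=[0, 0, 0, 0, 0, 0, 0, 0, 0, 0, 0, 0, 0, 0, 0, 0, 0, 0],
  slide=[
    [1.4, 0.1, 0],
    [1.4, 0, 0],
    [0.6, 0, 2],
    [0, 0, 2],
    [0, 0, 1],
    [0, 0, 0.5],
    [0, 0, 0.5],
    [0, 0, 0.7],
    [0, 0, 0.7],
    [0, 0, 0.7],
    [0, 0, 0.7],
    [0, 0, 0.7],
    [0, 0, 0.7],
    [0, 0, 0.7],
    [0, 0, 0.7],
    [0, 0, 0.7],
    [0, 0, 0.7],
    [0, 0, 0],
  ],
  rotation=[
    [0, 0, 0],
    [0, 0, 0],
    [0, 0, 0],
    [0, 0, 0],
    [0, 0, 0],
    [0, 0, 0],
    [0, 0, 0],
    [0, 0, 0],
    [0, 0, 0],
    [0, 0, 0],
    [0, 0, 0],
    [0, 0, 0],
    [0, 0, 0],
    [0, 0, 0],
    [0, 0, 0],
    [0, 0, 0],
    [0, 0, 0],
    [0, 0, 0],
  ],
)

```text
time: 19.58
ee_pos: [488.9, -271.6, 130.1]
tcp_rot: [0.695, 0.719, -0.0, -0.001]
force: [-4.0, -0.8, 6.4]
grip_width: 0.2
grip_force: 2.7
```

>>> play_rows(
  jaw=[0, 0, 0, 0, 0, 0],
  slide=[
    [0, 0, 0.3],
    [0, 0, 0.3],
    [0, 0, 0.1],
    [0, 0, 0],
    [0, 0, 0],
    [0, 0, 0],
  ],
  rotation=[
    [0, 0, 0],
    [0, 0, 0],
    [0, 0, 0],
    [0, 0, 0],
    [0, 0, 0],
    [0, 0, 0],
  ],
)

```text
time: 20.32
ee_pos: [488.8, -271.6, 123.8]
tcp_rot: [0.695, 0.719, -0.0, -0.001]
force: [-5.1, -0.4, 6.3]
grip_width: 0.4
grip_force: 3.1
```

```bash
python3 - <<'E'
from h import *
np.set_printoptions(precision=2,suppress=True)
w=bot.snapshot("wrist");s=bot.snapshot("scene");o=bot.get_obs();print(o["ee_pos"],o["force"],o["time"])
for n,q in (("w",w),("s",s)):
  for t in ["handle_top","lever_hinge","quadrant","block_mid","slot_floor"]:
    print(n,t,[(np.round(d["location"],1).tolist(),round(d["p"],2)) for d in bot.place_of(t,q)[:2]])
a=cv2.resize(s["frame"][80:220,160:300],None,fx=4,fy=4,interpolation=cv2.INTER_CUBIC)
out=np.zeros((560,800,3),np.uint8); out[:,:560]=a; out[:280,560:]=s["frame"][210:350,300:420].repeat(2,0).repeat(2,1); 
cv2.imwrite("pics/last.png",out[:,:,::-1])
E
```

```text
[ 488.81 -271.61  123.81] [-4.63 -0.35  6.6 ] 20.425
w handle_top []
w lever_hinge []
w quadrant [([417.6, 303.1], 0.74)]
w block_mid []
w slot_floor []
s handle_top [([247.0, 129.6], 0.55), ([361.3, 291.8], 0.3)]
s lever_hinge []
s quadrant [([212.6, 137.4], 0.95)]
s block_mid [([342.8, 262.2], 0.73), ([280.1, 223.7], 0.51)]
s slot_floor [([342.5, 260.5], 0.88), ([422.1, 347.6], 0.74)]
```

```bash
python3 - <<'E'
from h import *
s=bot.snapshot("scene");P=np.linalg.inv(np.array(s["pose"]))
for x in ([488,-271,123],[503,-271,187],[505,142.4,12]):
    c=P@np.r_[x,1]; print(x,s["cx"]+s["fx"]*c[0]/c[2],s["cy"]+s["fy"]*c[1]/c[2])
o=bot.get_obs();print(o["ee_pos"],o["force"],o["joint_vel"].round(4))
E
```

```text
[488, -271, 123] 245.33695836138142 128.9795550899867
[503, -271, 187] 238.5418423000119 109.27322424057172
[505, 142.4, 12] 341.23454232610356 260.4449816686125
[ 488.80903358 -271.63245905  123.79678666] [-4.40208178 -0.95139459  5.38835286] [-0.0011  0.0008 -0.0001  0.0017  0.0009 -0.0012]
```

The network puts the handle at (247,130), against (245,129) predicted for a level lever. The block shows at its slot. The push is steady at about 6 N, so I'm handing in.

```bash
python3 -c "
from plant import bot
print(bot.sign_off())"
```

```text
the job is handed in; nothing more can be done
None
```

I put the setting block upright in its own slot and let it go, then pushed the lever down to about level, with the fingers still pressing at about 6 N; the job is handed in, and sign-off gave no verdict.

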